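# Load a sample cassette through the analyser's sprung dust flap and start the run

## Task

Set the blue-handled cassette on the analyser's loading apron with its vials leading, then slide it along the lane so that the cassette itself pushes the orange sprung flap open, and on until it is fully home against the stop and the flap has swung shut behind it. Then press the green start button right down and let it go. Keep the cassette upright, and leave the red-handled cassette, the bottle and the blue dish where they stand.

Things in the scene. Friction and masses are not known exactly. Their poses are not given: they have to be found in the camera images.
- blue_grip (a point): Where to grip the loose blue-handled cassette (200 to 340 g): centre of its blue handle, 66 mm above its underside. The handle is an upright block 22 mm (x) by 16 mm (y), 40 to 90 mm above the underside, on a 34 mm square, 14 mm high foot. It stands 30 mm from the tail end, 120 mm from the nose end. Axes: x towards the nose, z up. The centre of mass is 28 mm ahead of the handle.
- blue_nose (a point): Centre of the blue-handled cassette's nose end, 13 mm above its underside; axes as blue_grip. The cassette is a white bar 150 mm long (x), 40 mm wide (y), 26 mm high, standing upright on the bench. Three black-capped amber vials stand on it between handle and nose, tops 42 mm above the underside.
- lane_mouth (a point): Point on the lane floor of the fixed cream and steel analyser, in the middle of the closed flap's plane; floor 12 mm above the bench. x runs along the lane, inwards, the way the cassette travels; y left, z up. The lane is straight, level, 60 mm wide inside. From x = 0 to 150 mm it is an open-topped bay between clear walls 40 mm high above the floor, 6 mm thick.
- apron_end (a point): Middle of the open outer end of the loading apron, on the floor, at x = -165 mm from lane_mouth; axes the same. The apron is the lane outside the flap, open above, with side rails 10 mm high and 6 mm thick, 60 mm apart.
- stop (a point): Foot of the stop that the nose meets, on the lane floor at x = 225 mm from lane_mouth; axes the same. It is inside a tunnel that begins at x = 150 mm: opening 50 mm high, top of its roof 75 mm above the bench, closed above. The analyser's 130 mm high head begins at x = 270 mm.
- home (a point): Where blue_grip is when the cassette is fully home, nose against the stop: x = 105 mm from lane_mouth, mid-lane, 66 mm above the lane floor, in the open-topped bay; axes as lane_mouth. The tail is then 75 mm beyond the flap plane, clear of the flap's 57 mm swing.
- flap (a joint): Angle of the orange flap: 0 shut across the lane, growing as it swings inwards (at most 1.62 rad). A panel 57 mm wide, 36 mm high, 4 mm thick, on an upright hinge at the lane's left (+y) side; top 50 mm above the bench, nothing above it. A light spring (0.4 N at its free edge when shut, 1.3 N wide open) always closes it; it opens inwards only.
- start_top (a point): Centre of the top of the round green start button, 36 mm across, on the flat deck left of the tunnel (deck 75 mm above the bench); z up. It is pressed downwards.
- start (a joint): Travel of the start button: 0 up, 0.006 m fully down; needs about 4 N to go right down and springs back.
- red_grip (a point): Handle centre of the red-handled cassette (same shape as the blue one), a bystander standing on the bench.
- reagent_mid (a point): Half-way up the amber reagent bottle, 64 mm across, 150 mm high, a loose bystander.
- dish_mid (a point): Half-way up the blue ceramic dish (an open bowl), 80 mm across, 40 mm high, a loose bystander.
There are look-alikes about, which are no part of the job. Leave any purple, turquoise or yellow look-alike of the part that bears blue_grip alone.

How it is judged:
On the way, in this order (a step that is already met when the one before it is completed fails the run):
1. the cassette itself holds the flap open as it goes in (value of joint flap above 0.5 rad and contact force between blue and flap above 0.1 N and contact force between the fingers and flap below 0.1 N and x of blue_grip in the frame of lane_mouth below 0.06 m), for 0.1 s.
2. the cassette is home against the stop and the flap is shut behind it (x of blue_grip in the frame of lane_mouth between 0.096 and 0.11 m and y of blue_grip in the frame of lane_mouth between -0.013 and 0.013 m and z of blue_grip in the frame of lane_mouth between 0.06 and 0.072 m and angle between the x axis of blue_grip and the x axis of lane_mouth, either way round below 0.2 rad and angle between blue_grip's own z axis and vertical below 0.1 rad and value of joint flap below 0.08 rad), for 0.2 s.
3. the start button is pressed right down (value of joint start above 0.0045 m), for 0.05 s.
At the end, for the whole second after the job is handed in: The blue cassette rests upright on the lane floor, nose first, within 9 mm of the stop, straight in the lane (within 0.2 rad), the flap is shut behind it (below 0.08 rad) and the start button, once pressed beyond 4.5 mm, is up again (below 2 mm) (all of step 2 and linear speed of blue below 0.02 m/s and value of joint start below 0.002 m); the robot touches nothing.
It fails at once if the amber reagent bottle is moved more than 30 mm or tipped (distance of reagent_mid from where it was at the start of the episode above 0.03 m or angle between reagent_mid's own z axis and vertical above 0.5 rad).
It fails at once if the blue ceramic dish is moved more than 30 mm or tipped (distance of dish_mid from where it was at the start of the episode above 0.03 m or angle between dish_mid's own z axis and vertical above 0.5 rad).
It fails at once if the red-handled cassette is moved more than 30 mm or tipped (distance of red_grip from where it was at the start of the episode above 0.03 m or angle between red_grip's own z axis and vertical above 0.5 rad).
It fails at once if the blue cassette is tipped more than 40 degrees (angle between blue_grip's own z axis and vertical above 0.7 rad).
It also fails if it takes over 45 s, if anything falls off the work surface, if the arm or the gripper's body presses on something with over 40 N, if the wrist force passes 120 N, or if a joint passes its speed limit or range.

## Robot

A 7-joint arm with a two-finger parallel gripper is mounted at the origin on the work surface. World frame = base frame: x ahead of the robot, y to its left, z up, the work surface at z = 0. Lengths are in m, angles in rad, forces in N, time in s.
With the tool pointing down it reaches from about 0.4 to 0.9 m from the base axis. Payload 5.5 kg.
Tool frame: the origin (TCP) lies midway between the tips of the shut fingers; the grasp point (between the pads) lies 19 mm behind it (manip.grip_depth is the distance from the TCP to the grasp point, in m); z points along the fingers, x is the direction in which the jaws open and shut, and the axes are right-handed (so a half turn about z gives the same grasp; the last joint's range is limited). The gripper opens to 92 mm and grips with 3 to 60 N. Pads are 19 mm wide; open, the fingers measure 130 mm over their backs; the gripper's body (75 mm by 190 mm) begins 47 mm behind the grasp point.
Start: joints at [-1.037, 0.501, -0.427, 1.55, 0.221, 1.138, -0.21], TCP at [0.174, 0.626, 0.227] pointing down, gripper open.
Joint ranges: [-2.88, 2.88], [-0.31, 2.03], [-1.54, 1.56], [0.2, 2.42], [-1.41, 4.55], [0.19, 2.02], [-2.57, 2.57]. Speed limits (rad/s): [2.57, 2.57, 3.14, 3.14, 3.14, 3.14, 3.14].

## Interface

Orientations are given as a unit quaternion [x, y, z, w].
In Python, from bench import manip, effector, viewer gives the robot as it stands. Calls block until the motion is done:
- manip.move_pose(position, orientation): joint-space move of the TCP to a pose.
- manip.servo_line(position, ori=None, vel=0.15): straight line of the TCP; ori=None keeps the orientation; vel is the mean speed in m/s.
- manip.movej(angles): joint-space move.
- effector.open_jaws() and effector.close(f_grip=None): open the fingers fully, or close them until they stop; f_grip is the grip in N (None keeps the last).
- manip.sleep(seconds).
- manip.solve_ik(position, orientation): joint angles nearest the present ones, or None.
- viewer.get_image(name): name is "scene" or "top" or "wrist"; returns the picture (384x512x3 uint8, red, green, blue); there is no depth.
- viewer.get_calibration(name): a dict with "vfov" (degrees; the focal length in pixels is half the picture's height over the tangent of half this angle, whatever the lens; pixels are square), "cx", "cy" (the principal point, pixels), "dist_coeffs" ([k1, k2, p1, p2, k3] as OpenCV has them; the pictures are not rectified), "eye" and "attitude" of the camera in the world. Camera axes: x right, y down, z forward; pixel columns grow to the right and rows downward; lengths in m; the calibration is good to about 2 mm. A picture is of the moment at which its call begins: read the wrist's pose just before it. get_calibration takes no time and is no camera call; for the wrist camera it gives the pose at the moment of the call.
A pose or a line that the arm cannot do raises manip.PlanningError and nothing moves.
- manip.hand_in(): hands the job in, once; it reports no verdict.
Readings, each from a call of its own:
- manip.current_clock(): time.
- manip.current_q(): joint angles.
- manip.current_joint_velocities(): joint speeds.
- manip.current_tau(): joint torques, N m.
- manip.current_tool_pos(): TCP position.
- manip.current_tcp_rot(): TCP orientation.
- manip.current_force(): force on the tool from outside, world axes, zero at the start.
- manip.current_wrist_torque(): the same for the moment, N m.
- manip.current_finger_gap(): finger opening in m.
Only numpy, scipy, OpenCV 4.12 (cv2) and the standard library are available. Lean on these libraries where they do the work, as an engineer would, in place of code of your own. Each camera call takes 0.05 s, during which the arm holds its last target. There are 200 camera calls.

## Working session

There is one attempt and no reset: what is moved stays moved. The work goes in short steps, each a Python script; the robot and the scene stay as the last script left them, time stands still between calls to the robot, and variables do not carry over. Pictures are saved under pics/ and viewed, about 8 in all and at most 12, crops included, and the job is handed in when it is done.

```bash
mkdir -p pics; ls
cat > h.py <<'E'
import numpy as np, cv2
from scipy.spatial.transform import Rotation as R
from bench import manip, effector, viewer
def K(c):
    f=192/np.tan(np.radians(c["vfov"])/2)
    return np.array([[f,0,c["cx"]],[0,f,c["cy"]],[0,0,1.]])
def att(c):
    a=np.array(c["attitude"],float)
    return a if a.shape==(3,3) else R.from_quat(a).as_matrix()
def pix2plane(c,px,z):
    "pixels -> world points at height z"
    u=cv2.undistortPoints(np.array(px,float).reshape(-1,1,2),K(c),np.array(c["dist_coeffs"],float)).reshape(-1,2)
    d=np.c_[u,np.ones(len(u))]@att(c).T; e=np.array(c["eye"])
    return e+d*((np.broadcast_to(z,len(d))-e[2])/d[:,2])[:,None]
def proj(c,P):
    A=att(c); rv=cv2.Rodrigues(A.T)[0]
    return cv2.projectPoints(np.array(P,float).reshape(-1,1,3),rv,-A.T@np.array(c["eye"],float),K(c),np.array(c["dist_coeffs"],float))[0].reshape(-1,2)
def save(n,im,s=1):
    cv2.imwrite("pics/"+n+".png",cv2.resize(im[:,:,::-1],None,fx=s,fy=s,interpolation=cv2.INTER_CUBIC))
def down(yaw): # tool z down, tool x (jaws) along yaw
    return (R.from_euler('z',yaw)*R.from_euler('x',np.pi)).as_quat()
E
python3 - <<'E'
from h import *
for n in("scene","top","wrist"):
    c=viewer.get_calibration(n); print(n,c)
    im=viewer.get_image(n); np.save("pics/"+n,im)
    if n!="wrist": save(n,im,1.5)
print(manip.current_clock(), manip.current_tcp_rot())
E
```

```text
pics
scene {'vfov': 47.19013092883988, 'cx': 253.39728873445952, 'cy': 190.93874266529377, 'dist_coeffs': array([-0.13563222,  0.        ,  0.        ,  0.        ,  0.        ]), 'eye': array([1.3136085 , 0.71462944, 0.83475142]), 'attitude': array([ 0.34427208,  0.81482993, -0.43186997, -0.17611712])}
top {'vfov': 56.208257909033065, 'cx': 260.7154036519509, 'cy': 191.89525280097644, 'dist_coeffs': array([-0.08486436,  0.        ,  0.        ,  0.        ,  0.        ]), 'eye': array([ 0.44112092, -0.05838746,  1.18507396]), 'attitude': array([-0.70325543,  0.70943559, -0.03244552,  0.03286687])}
wrist {'vfov': 65.22689835159495, 'cx': 254.1590723671926, 'cy': 187.53703079580202, 'dist_coeffs': array([-0.05556241,  0.        ,  0.        ,  0.        ,  0.        ]), 'eye': array([0.10160492, 0.64580189, 0.38420528]), 'attitude': array([0.78814409, 0.59929373, 0.08393698, 0.11238553])}
0.15 [ 7.96088637e-01  6.05179557e-01 -6.19839340e-04  4.48266661e-04]
```

View pics/top.png

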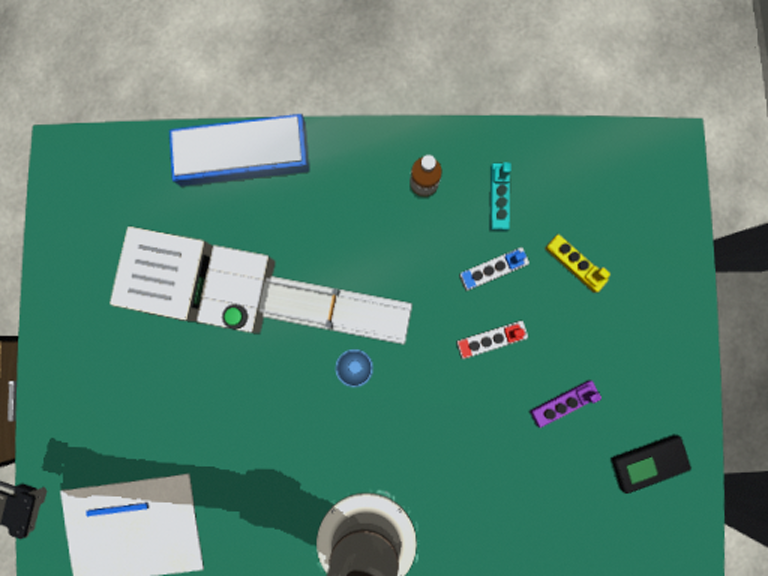

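View pics/scene.png

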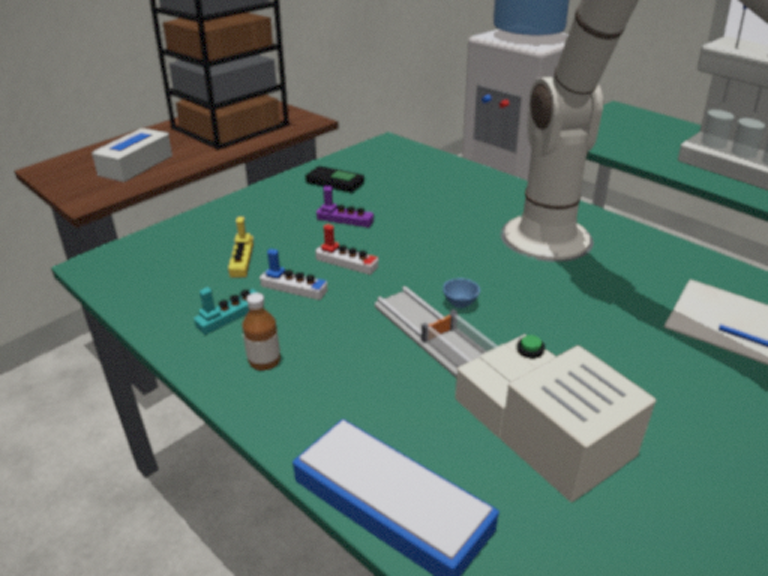

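Candidates for blue (1.5x top pixels): the blue handle on a white bar at (517,256), red at (515,331), turquoise (502,172), yellow (600,275) and purple (590,392). I choose (517,256), with its nose at (466,280). The lane runs from the apron end at (409,323) leftwards past the flap at (332,307). The button is at (234,316) and the dish at (354,367).

Run:
```python
from h import *
c=viewer.get_calibration("top")
P=lambda x,y,z:pix2plane(c,[[x/1.5,y/1.5]],z)[0].round(4)
h=P(517,256,.09);n=P(466,281,.02);a=P(409,323,.012);f=P(332,307,.05);b=P(234,316,.085);d=P(354,367,.04)
print("handle",h,"nose",n,np.linalg.norm((h-n)[:2]),"apron",a,"flap",f,np.linalg.norm((a-f)[:2]),"btn",b,"dish",d,"bottle",P(428,162,.15),"red",P(515,331,.09))
# wrist-camera offset in tool frame
w=viewer.get_calibration("wrist");T=R.from_quat(manip.current_tcp_rot())
print(T.inv().apply(w["eye"]-manip.current_tool_pos()), T.inv().as_matrix()@att(w))
def look(target,yaw,z,name,s=1.5):
    # camera over target
    q=down(yaw); off=R.from_quat(q).apply(T.inv().apply(w["eye"]-manip.current_tool_pos()))
    return q,off
ln=np.arctan2(*(f-a)[:2][::-1]); print("lane yaw",ln,"blue yaw",np.arctan2(*(n-h)[:2][::-1]))
eye_off=T.inv().apply(w["eye"]-manip.current_tool_pos())
np.save("eyeoff",eye_off)
# jaws for blue: across blue y
for yaw in np.arange(-np.pi,np.pi,np.pi/8):
    q=down(yaw); r=[]
    for t in (h,f):
        p=np.array([t[0],t[1],0.40])-R.from_quat(q).apply(eye_off)*[1,1,0]; p[2]=.24
        r.append(manip.solve_ik(p,q) is not None)
    print(round(yaw,2),r)
```

```text
handle [ 0.6062 -0.3182  0.09  ] nose [ 0.5626 -0.2213  0.02  ] 0.10625709388083224 apron [ 0.4728 -0.0964  0.012 ] flap [0.5068 0.0668 0.05  ] 0.1667040491409852 btn [0.4878 0.2651 0.085 ] dish [0.3803 0.0215 0.04  ] bottle [ 0.7867 -0.1335  0.15  ] red [ 0.4522 -0.3095  0.09  ]
[-0.00019587 -0.07493715 -0.15843434] [[ 9.99999808e-01  7.79654001e-05 -6.14452141e-04]
 [ 9.57924681e-05  9.60641542e-01  2.77790963e-01]
 [ 6.11926336e-04 -2.77790969e-01  9.60641350e-01]]
lane yaw 1.365400937605129 blue yaw 1.9936073418396383
-3.14 [True, True]
-2.75 [True, True]
-2.36 [True, True]
-1.96 [True, True]
-1.57 [True, True]
-1.18 [True, True]
-0.79 [True, True]
-0.39 [True, True]
0.0 [True, True]
0.39 [True, True]
0.79 [True, True]
1.18 [True, True]
1.57 [True, True]
1.96 [True, True]
2.36 [True, True]
2.75 [True, True]
```

Run:
```python
from h import *
import json
out={}
for n,p,yaw in (("blue",[.58,-.27,.20],1.99-np.pi/2),("lane",[.50,.06,.28],1.365-np.pi/2)):
    q=down(yaw); manip.move_pose(p,q); manip.sleep(.3)
    c=viewer.get_calibration("wrist"); im=viewer.get_image("wrist"); save("w_"+n,im,1.5)
    np.save("cal_"+n,c,allow_pickle=True); np.save("im_"+n,im)
    print(n,manip.current_clock(),manip.current_q().round(2), manip.current_tool_pos(),c["eye"])
```

```text
blue 3.9333 [-0.    0.52  0.55  1.63 -0.3   1.07  1.05] [ 0.58005164 -0.26986942  0.19999886] [ 0.54936931 -0.20178281  0.35841091]
lane 5.6 [-0.77  0.18  0.67  1.88 -0.12  1.13 -0.25] [0.50010921 0.05938084 0.27984939] [0.51522598 0.13219961 0.43823391]
```

View pics/w_blue.png

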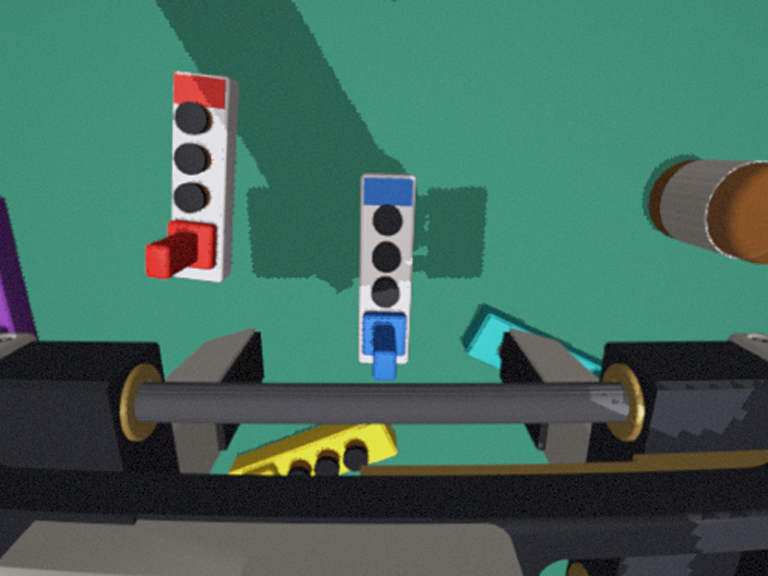

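View pics/w_lane.png

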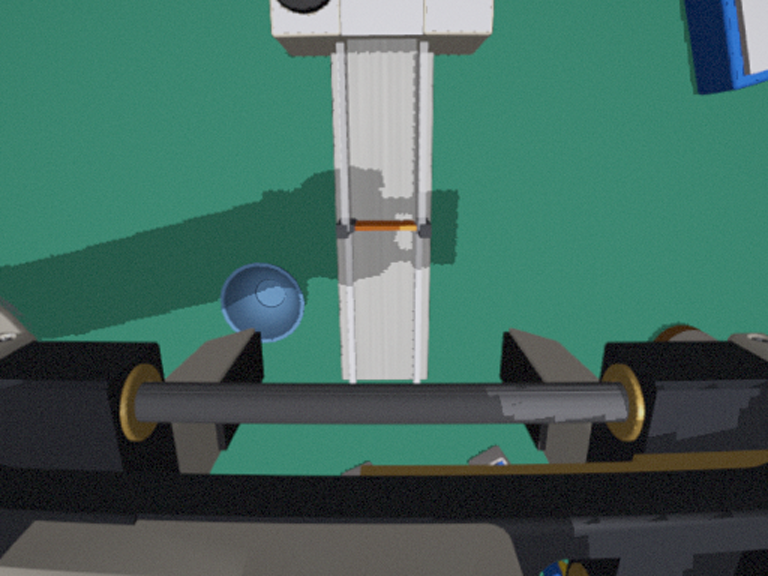

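The close view confirms the white bar with the blue handle: foot at (384,333), nose corners (362,177) and (414,177), and vials at (388,220), (386,257) and (385,292). In the lane view the flap is at (385,225) and the apron end at about (385,380). The dish lies on the left at (262,302), and the tunnel face starts near row 45.

```bash
cat > fit.py <<'E'
from h import *
from scipy.optimize import least_squares
def fit(name,loc,px,x0,z0):
    c=np.load(f"cal_{name}.npy",allow_pickle=True).item(); px=np.array(px)/1.5; loc=np.array(loc)
    def W(v,l): l=np.array(l,float); return np.c_[R.from_euler('z',v[2]).apply(l)[:,:2]+v[:2],l[:,2]+z0]
    r=least_squares(lambda v:(proj(c,W(v,loc))-px).ravel(),x0,loss='soft_l1')
    print(name,r.x.round(4),"resid px\n",(proj(c,W(r.x,loc))-px).round(1).tolist())
    return r.x,W,c
def draw(name,W,v,c,lines):
    im=cv2.resize(np.load(f"im_{name}.npy"),None,fx=1.5,fy=1.5)
    for l in lines:
        p=(proj(c,W(v,l))*1.5+.25).round().astype(int)
        cv2.polylines(im,[p.reshape(-1,1,2)],False,(255,0,255),1)
    return im
E
python3 - <<'E'
from fit import *
# blue: local origin = handle axis at underside
loc=[[.12,.02,.026],[.12,-.02,.026],[0,0,.04],[.017,.017,.04],[.017,-.017,.04],[-.011,.008,.09],[-.011,-.008,.09]]
px=[[362,177],[414,177],[384,333],[363,313],[405,313],[373,379],[396,379]]
v,W,c=fit("blue",loc,px,[.6,-.32,1.99],0)
sq=lambda x0,x1,y,z:[[x0,-y,z],[x1,-y,z],[x1,y,z],[x0,y,z],[x0,-y,z]]
a=draw("blue",W,v,c,[sq(-.03,.12,.02,.026),sq(-.03,.12,.02,0),sq(-.017,.017,.017,.04),sq(-.011,.011,.008,.09)])[150:400,250:550]
np.save("blue",v)
# lane: origin lane_mouth on floor
loc=[[0,.0285,.036],[0,-.0285,.036],[-.165,.033,.010],[-.165,-.033,.010],[.15,.033,.04],[.15,-.033,.04]]
px=[[353,222],[417,222],[353,383],[416,383],[340,42],[424,42]]
v,W,c=fit("lane",loc,px,[.5,.06,1.365],.012)
b=draw("lane",W,v,c,[sq(-.165,0,.03,0),sq(-.165,0,.03,.01),sq(-.165,0,.036,.01),sq(0,.15,.03,.04),sq(0,.15,.036,.04),[[0,-.0285,.036],[0,.0285,.036]]])[20:420,250:520]
np.save("lane",v)
o=np.zeros((800,800,3),np.uint8);a=cv2.resize(a,(480,400));b=cv2.resize(b,(405,600));
o=np.zeros((600,800,3),np.uint8);o[:400,:395]=a[:,:395];o[:,395:]=b
save("fit",o)
E
```

```text
blue [ 0.6063 -0.3237  1.9692] resid px
 [[-1.3, -3.3], [1.0, -2.5], [0.1, 1.1], [-0.6, 0.2], [1.5, 0.8], [-0.5, 0.2], [0.2, 0.5]]
lane [0.5046 0.0684 1.373 ] resid px
 [[-1.1, 4.4], [-0.3, 4.0], [0.0, 0.1], [0.6, -0.3], [0.3, -0.9], [0.3, -1.5]]
```

View pics/fit.png

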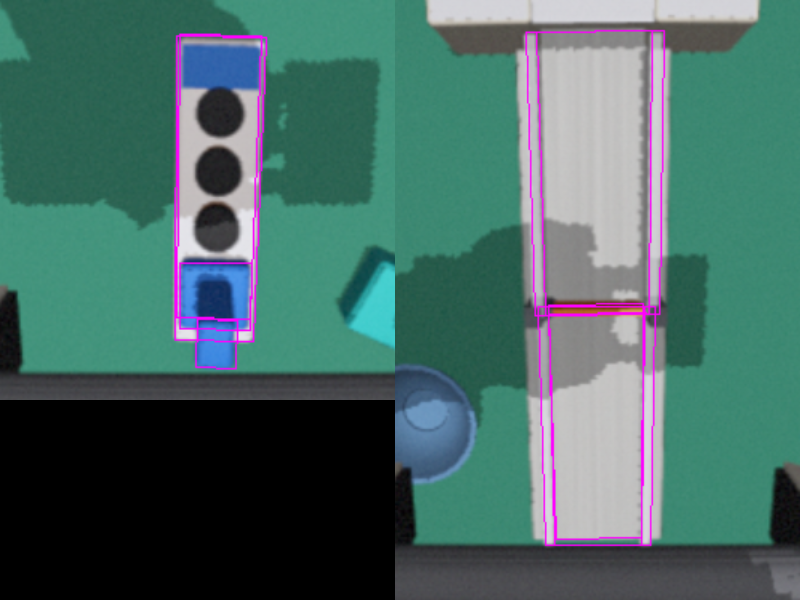

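Both overlays sit on the edges to 1–2 mm, apart from about 4 px on the flap row and about 3 px at the nose. The lane is 60 mm wide for a 40 mm bar, so that is good enough to grasp.

Run:
```python
from h import *
b=np.load("blue.npy"); q=down(b[2]-np.pi/2)
manip.move_pose([b[0],b[1],.15],q); manip.servo_line([b[0],b[1],.049],vel=.12)
effector.close(50); manip.sleep(.2); print("gap",manip.current_finger_gap(),manip.current_force())
manip.servo_line([b[0],b[1],.12],vel=.12); manip.sleep(.2)
print("gap",manip.current_finger_gap(),manip.current_force(),manip.current_wrist_torque())
l=np.load("lane.npy"); x=np.array([np.cos(l[2]),np.sin(l[2])]); p=l[:2]-.130*x
manip.move_pose([*p,.12],down(l[2]-np.pi/2)); manip.sleep(.2)
print(manip.current_tool_pos(),manip.current_clock(),manip.current_force())
save("carry_s",viewer.get_image("scene")[140:290,200:400],3); im=viewer.get_image("wrist"); save("carry_w",im,1.5)
c=viewer.get_calibration("scene")
```

```text
gap 0.015647276219113326 [-0.18464864  0.74051855 -1.45754877]
gap 0.01584423471117934 [-0.44714513 -0.73979939 -2.67293664] [-0.11278762 -0.01503119  0.02789584]
[ 0.47982437 -0.06042621  0.12021982] 11.7667 [ 0.17009489 -0.14440193 -2.18304382]
```

View pics/carry_w.png

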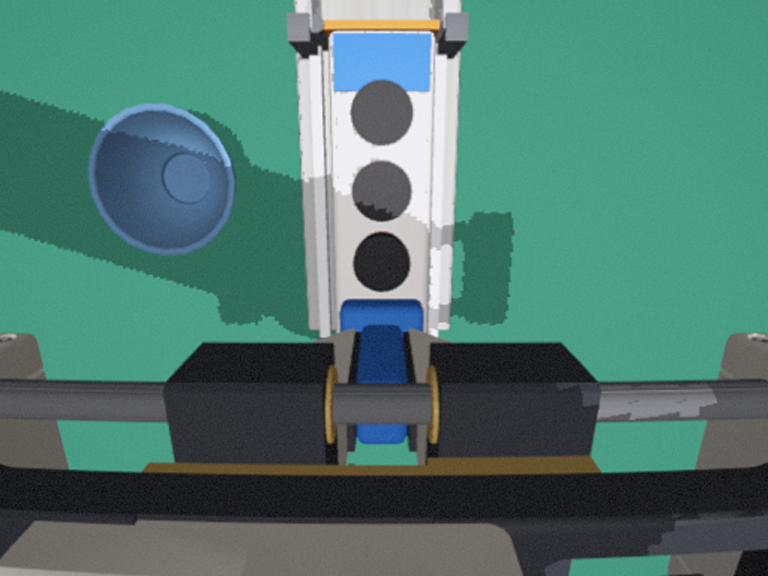

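View pics/carry_s.png

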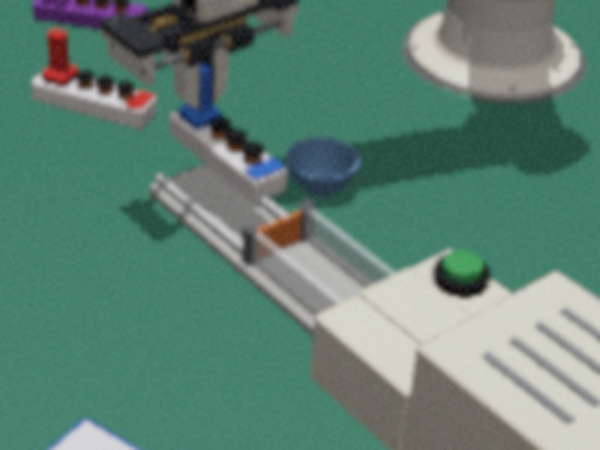

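The wrist view shows the cassette held straight and level over the apron: nose edge at row 32, cols 333–433, and flap top at row ~22, cols 325–440. I'll check the nose-to-flap clearance numerically before lowering.

Run:
```python
from h import *
l=np.load("lane.npy"); c=viewer.get_calibration("wrist"); T=manip.current_tool_pos()
L=lambda P:(R.from_euler('z',-l[2]).apply(P-np.array([l[0],l[1],0]))).round(4)
print("nose",L(pix2plane(c,np.array([[333,32],[433,32]])/1.5,T[2]-.049+.026)),"flap near edge",L(pix2plane(c,np.array([[325,28],[440,28]])/1.5,.05)),"tcp",L(T))
```

```text
nose [[-0.0134  0.0171  0.0971]
 [-0.0135 -0.0196  0.0971]] flap near edge [[-0.0006  0.0253  0.05  ]
 [-0.0006 -0.0279  0.05  ]] tcp [-0.1309 -0.0006  0.1201]
```

Run:
```python
from h import *
l=np.load("lane.npy"); x=np.array([np.cos(l[2]),np.sin(l[2])])
at=lambda s,z:[*(l[:2]+s*x),z]
manip.servo_line(at(-.131,.066),vel=.1); manip.sleep(.1)
f0=manip.current_force(); z=.066
while z>.0585:
    z-=.001; manip.servo_line(at(-.131,z),vel=.02); manip.sleep(.05)
    f=manip.current_force()-f0; print(round(z,4),f.round(2))
    if f[2]>1.5: break
g=manip.current_tool_pos()[2]; print("floor z",g)
f0=manip.current_force()
for s,v in ((-.06,.08),(.0,.08),(.05,.08),(.09,.08)):
    manip.servo_line(at(s,z),vel=v); f=manip.current_force()-f0
    print(s,round(float(f[:2]@x),2),f.round(2),manip.current_clock())
    if np.linalg.norm(f)>15: print("STOP");break
    if s==.0: save("slide",viewer.get_image("scene")[140:290,200:400],3)
```

```text
0.065 [-0.19 -0.28 -0.26]
0.064 [-0.12 -0.33 -0.65]
0.063 [ 1.12 -1.23 -0.95]
0.062 [ 1.09 -0.82 -0.31]
0.061 [ 0.62 -1.01 -0.91]
0.06 [-1.47  0.   11.63]
floor z 0.06082065257649204
-0.06 -3.43 [ 4.15 -4.33 -3.85] 15.4917
0.0 -4.99 [ 2.48 -5.59 -3.05] 16.3917
0.05 -5.48 [ 3.7  -6.33 -2.65] 17.2167
0.09 -3.87 [ 3.72 -4.69 -2.75] 17.8667
```

View pics/slide.png

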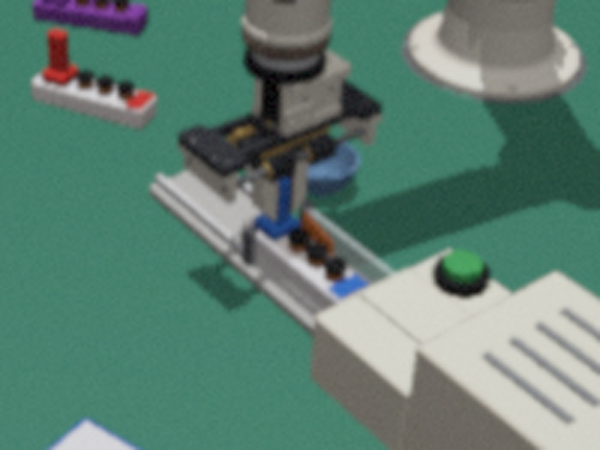

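The cassette is in the bay with its handle at the flap plane, and its side holds the orange flap open at (318,228). The fingers are above the flap. Next I creep on to the stop.

Run:
```python
from h import *
l=np.load("lane.npy"); x=np.array([np.cos(l[2]),np.sin(l[2])])
z=.0605; at=lambda s,z=z:[*(l[:2]+s*x),z]
manip.servo_line(at(.096),vel=.05); manip.sleep(.1); f0=manip.current_force(); s=.096
while s<.114:
    s+=.001; manip.servo_line(at(s),vel=.03); manip.sleep(.05)
    f=manip.current_force()-f0; fx=float(f[:2]@x)
    print(round(s,4),round(fx,2))
    if fx<-7: break
p=manip.current_tool_pos(); print("lane x of tcp",(p[:2]-l[:2])@x,p,"gap",manip.current_finger_gap())
effector.open_jaws(); manip.sleep(.2); print(manip.current_force())
p=manip.current_tool_pos(); manip.servo_line([p[0],p[1],.20],vel=.15)
# retreat so the wrist camera views bay + button
manip.move_pose([*(l[:2]+.02*x),.28],down(l[2]-np.pi/2)); manip.sleep(.2)
c=viewer.get_calibration("wrist"); im=viewer.get_image("wrist"); np.save("cal_home",c,allow_pickle=True); np.save("im_home",im); save("home",im,1.5)
print(manip.current_clock())
```

```text
0.097 -2.21
0.098 -3.21
0.099 -4.05
0.1 -4.35
0.101 -5.56
0.102 -4.53
0.103 -4.86
0.104 -4.58
0.105 -3.93
0.106 -5.17
0.107 -3.58
0.108 -7.37
lane x of tcp 0.10527201114123658 [0.52558063 0.17154135 0.06087501] gap 0.015818519941669208
[ 0.39708971 -0.5819663  -0.10812224]
25.1833
```

View pics/home.png

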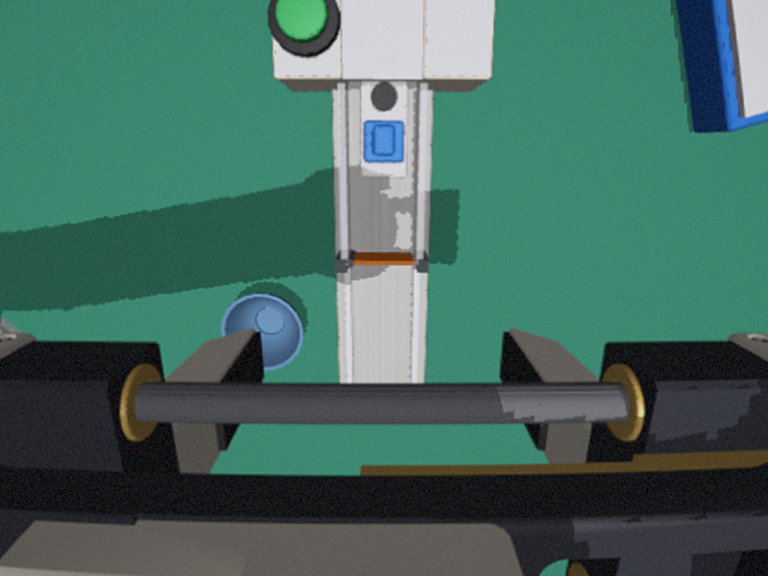

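The flap is shut at row 258 and the cassette is straight in the bay: handle top at about (384,139), tail at row 176. I'll measure how close it is to home, and locate the button.

Run:
```python
from h import *
l=np.load("lane.npy"); c=np.load("cal_home.npy",allow_pickle=True).item(); im=np.load("im_home.npy")
L=lambda u,v,z:R.from_euler('z',-l[2]).apply(pix2plane(c,[[u/1.5,v/1.5]],z)[0]-np.array([l[0],l[1],0])).round(4)
print("handle top ctr",L(384,139,.102),"foot ctr",L(384,141,.052),"tail",L(384,176,.038),"flap top near/far",L(384,264,.05),L(384,253,.05))
print("tunnel edge x=.15",L(385,79,.075))
hsv=cv2.cvtColor(im,cv2.COLOR_RGB2HSV); col=hsv[:40,180:225].copy()
g=cv2.inRange(hsv,(50,120,60),(70,255,255)); g[60:]=0; g[:,:175]=0; g[:,232:]=0
n,lab,st,ce=cv2.connectedComponentsWithStats(g); print(st[1:],ce[1:]*1.5)
# sub-pixel rows along centre column strip
strip=im[40:185,250:264].mean(1).astype(int)
for r in list(range(10,16))+list(range(74,84))+list(range(126,140)): print(r+40,strip[r],end=' ')
```

```text
handle top ctr [ 0.1042 -0.0008  0.102 ] foot ctr [ 0.1039 -0.001   0.052 ] tail [ 0.0749 -0.0012  0.038 ] flap top near/far [-0.0007 -0.0014  0.05  ] [ 0.0092 -0.0014  0.05  ]
tunnel edge x=.15 [ 0.1483 -0.0015  0.075 ]
[[184   0  34  28 798]] [[301.01503759  17.61466165]]
50 [214 214 219] 51 [214 214 219] 52 [191 190 195] 53 [114 110 109] 54 [126 122 119] 55 [125 121 122] 114 [213 213 218] 115 [206 204 209] 116 [189 185 187] 117 [174 169 170] 118 [150 147 147] 119 [151 150 150] 120 [156 155 154] 121 [156 155 154] 122 [156 155 155] 123 [156 155 154] 166 [137 138 138] 167 [136 136 137] 168 [104  69  56] 169 [98 48 14] 170 [98 48 10] 171 [98 50 16] 172 [97 48 13] 173 [108  54  16] 174 [172  96  35] 175 [175  98  35] 176 [166 111  75] 177 [157 154 154] 178 [159 160 160] 179 [167 166 166]
```

Against the tunnel edge (x=150), the handle is at about 105–106 mm and y≈0. The tail is at 75 mm and the flap top edge is at x≈0, so it is home and the flap is shut. Next, the button.

Run:
```python
from h import *
l=np.load("lane.npy"); c=np.load("cal_home.npy",allow_pickle=True).item()
b=pix2plane(c,[[200.8,11.5]],.087)[0]
e=pix2plane(c,[[184,11.5],[218,11.5]],.087); print("btn",b,"top-view said .488,.265; diam",np.linalg.norm(e[0]-e[1]))
print("lane frame",R.from_euler('z',-l[2]).apply(b-np.array([l[0],l[1],0])))
q=down(l[2]-np.pi/2)
effector.close(10)
manip.move_pose([b[0],b[1],.14],q); manip.servo_line([b[0],b[1],.10],vel=.1); manip.sleep(.1)
f0=manip.current_force(); z=.10; zc=None
while z>.072:
    z-=.001; manip.servo_line([b[0],b[1],z],vel=.04); f=(manip.current_force()-f0)[2]
    zt=manip.current_tool_pos()[2]
    if f>1: print(round(z,4),round(zt,4),round(f,2))
    if zc is None and f>1.5: zc=zt
    if f>12: break
manip.sleep(.2); print("contact",zc,"end",manip.current_tool_pos(),manip.current_force()-f0)
manip.servo_line([b[0],b[1],.16],vel=.12)
manip.move_pose([.45,.10,.32],q); manip.sleep(.2)
s=viewer.get_image("scene")[140:290,200:400]; t=viewer.get_image("top")[100:260,60:360]
print(manip.current_clock(),manip.current_force())
o=np.zeros((600,800,3),np.uint8); o[:300,:400]=cv2.resize(s,(400,300)); w=cv2.resize(viewer.get_image("wrist"),(400,300)); o[:300,400:]=w; o[300:,:562]=cv2.resize(t,(562,300)); save("end",o)
```

```text
btn [0.48482411 0.26396527 0.087     ] top-view said .488,.265; diam 0.03610325895814635
lane frame [0.18788265 0.05783617 0.087     ]
0.095 0.095 1.42
0.094 0.0941 1.41
0.093 0.0931 2.3
0.092 0.092 3.64
0.091 0.0913 6.18
0.09 0.0911 13.49
contact 0.09305931510824815 end [0.48499769 0.26407776 0.0911095 ] [-4.30799605 -1.55889832 13.48871956]
32.825 [-1.30865189  0.61524126  0.30949024]
```

View pics/end.png

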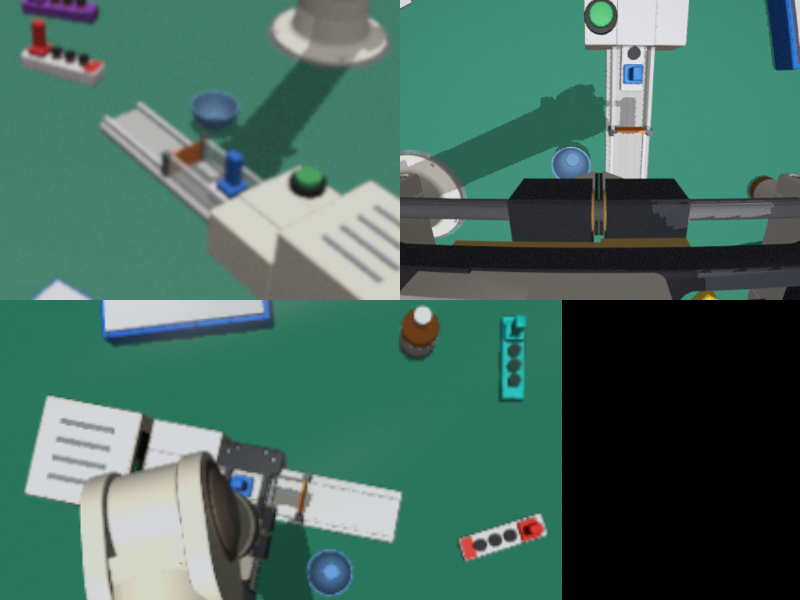

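The flap is shut, the cassette is home, and the bystanders stand in place. The press log fits about 6 mm of travel (first force near z=0.096, hard stop at 0.0911), but the first contact is noisy. There are 12 s left, so I'll re-press once with a better centre and a finer log, then retreat.

Run:
```python
from h import *
l=np.load("lane.npy"); q=down(l[2]-np.pi/2)
c=viewer.get_calibration("wrist"); im=viewer.get_image("wrist")
g=cv2.inRange(cv2.cvtColor(im,cv2.COLOR_RGB2HSV),(50,120,60),(70,255,255)); g[60:]=0; g[:,:220]=0; g[:,290:]=0
n,lab,st,ce=cv2.connectedComponentsWithStats(g); k=1+st[1:,4].argmax(); b=pix2plane(c,[ce[k]],.097)[0]; print(st[k],b)
if np.linalg.norm(b[:2]-[.485,.264])>.008: b=np.array([.485,.264,0]); print("kept old")
manip.move_pose([b[0],b[1],.125],q); manip.servo_line([b[0],b[1],.10],vel=.1); manip.sleep(.1)
f0=manip.current_force(); z=.0995; log=[]
while z>.085:
    z-=.00075; manip.servo_line([b[0],b[1],z],vel=.03)
    f=(manip.current_force()-f0)[2]; zt=manip.current_tool_pos()[2]; log.append((round(zt*1e3,2),round(f,1)))
    if f>18: break
    if manip.current_clock()>38.5: break
print(log,manip.current_clock())
manip.servo_line([b[0],b[1],.15],vel=.2); manip.move_pose([.45,.12,.30],q); manip.sleep(.1)
save("final",viewer.get_image("scene")[140:290,200:400],3); print(manip.current_clock(),manip.current_force())
```

```text
[242   2  31  34 808] [0.48582677 0.26429188 0.097     ]
[(np.float64(98.87), np.float64(-0.5)), (np.float64(98.0), np.float64(-0.0)), (np.float64(97.36), np.float64(1.3)), (np.float64(96.56), np.float64(1.4)), (np.float64(95.8), np.float64(1.6)), (np.float64(95.05), np.float64(2.6)), (np.float64(94.28), np.float64(2.2)), (np.float64(93.54), np.float64(3.0)), (np.float64(92.79), np.float64(2.9)), (np.float64(92.04), np.float64(3.5)), (np.float64(91.38), np.float64(3.1)), (np.float64(91.21), np.float64(11.0)), (np.float64(91.05), np.float64(16.8)), (np.float64(90.94), np.float64(23.1))] 37.9333
39.3917 [ 0.0190023  -0.37377753  0.05598116]
```

View pics/final.png

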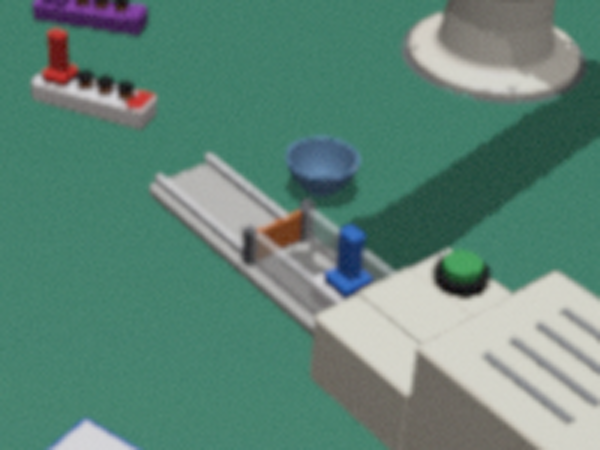

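The button travelled from about 97.3 to 91.2 mm, roughly 6 mm to its hard stop. The final picture shows the flap shut at (280,230), the cassette upright at (350,260), the button up and the robot clear. Handing in.

```bash
python3 -c "
from bench import manip
manip.hand_in(); print(manip.current_clock())"
```

```text
the job is handed in; nothing more can be done
the job is handed in; nothing more can be done
```

I finished the job and handed it in at about 39.4 s of the 45 s allowed; hand-in gives no verdict.

- **Loading:** I set the blue cassette on the apron with its vials leading and slid it in. A picture taken mid-slide shows its side holding the flap open, with the fingers above the flap. I pushed on until the force rose at the stop, then let go.
- **Cassette home:** The wrist image puts the handle at about 104–106 mm along the lane and y about −1 mm (limits 96–110 mm and ±13 mm). The cassette was straight and the flap shut.
- **Start button:** I pressed it twice. The second, more finely logged press showed about 6 mm of travel to a hard stop at about 23 N. The last picture shows it up again.
- **Bystanders:** The red cassette and the dish look unmoved in the last picture. The bottle was last seen standing in place before the second press.

**Checks that were less clear:**
- **Lane fit:** The flap edge was off by about 4 pixels in the first lane fit, because I had marked the wrong edge. Later views put the flap within about 1 mm of that fit.
- **Stop contact:** The force rise was noisy because of sliding friction of about 4 N, so I confirmed the home position from the image.
- **First press:** Its log left the exact contact height unclear, which is why I pressed again.

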